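# Press the gearbox bearing home and refit its end cover

## Task

The bearing in the gearbox housing is not fully in, so its end cover only sits loosely on top: lift the cover off and lay it boss up, wholly on the round rubber mat, and let go of it. Then press the bearing down until it is flush with the housing's rim, and finally put the cover back on the housing and press it down until it is fully home on the rim, past the resistance of the sealing ring. Leave the other things on the bench where they are.

Things in the scene. Friction and masses are not known exactly. Their poses are not given: they have to be found in the camera images.
- housing: Gearbox housing: a plain upright aluminium cylinder, 84 mm outside diameter with a 4 mm chamfer at its top edge, 54 mm bore, on a round dark steel foot 120 mm across and 12 mm thick, fixed to the bench so it does not move. Origin under its centre, z up.
- rim (a point): Centre of the flat top rim of the housing, 70 mm above the work surface; z up.
- seal_top (a point): Centre of the top of the black sealing ring (62 to 73 mm in diameter) in a groove of the rim, coaxial with it. At the start it stands 4 mm proud of the rim; it slides down until flush under a steady push of about 12 N (15 N or more if pushed fast) and stays where it is pushed.
- bearing_top (a point): Centre of the top face of the bearing, 52 mm in diameter, solid and flat all over (its bore is filled by the shaft end), coaxial with the rim; z up. It stands 6 to 9 mm above the rim at the start, hidden under the cover, and is home when its face is flush with the rim.
- bearing (a joint): How far the bearing has been pushed down, m: 0 = 9 mm proud of the rim, 0.009 = home, flush with the rim (hard stop). It is a tight fit: it slides down under a steady push of about 10 N, more if pushed fast, and stays where it is left.
- cover: Loose round aluminium end cover, 280 g or up to 30 percent off: a skirt (97 mm outside, 89 mm inside, 12 mm deep) under an 8 mm plate with a boss on top. Origin at the centre of the skirt's lower edge, z up. At the start it sits loose on the proud bearing. Put back, it first stops on the sealing ring, 4 mm too high; home, its origin is 12 mm below the rim.
- boss_top (a point): Centre of the top of the cover's boss, 52 mm above the cover's origin: a solid round boss 34 mm in diameter and 32 mm tall, to hold the cover by or to push on.
- mat: Round flat black rubber mat, 150 mm across, 6 mm thick, fixed to the bench; origin at the centre of its underside.
- socket_short: Bystander: short dark steel impact socket, upright, 36 mm in diameter and 36 mm tall; origin under its centre.
- socket_tall: Bystander: taller dark steel impact socket, upright, 32 mm in diameter and 58 mm tall; origin under its centre.
- spool: Bystander: upright spool of thread, 40 mm in diameter and 42 mm tall; origin under its centre.
- screwdriver: Bystander: black-handled screwdriver lying on the bench, about 200 mm long along its x axis.
- wrench: Bystander: steel spanner lying on the bench, about 180 mm long along its x axis.
- bowl: Bystander: small steel bowl, 90 mm across and 35 mm tall; origin under its centre.
Mind the look-alikes: they are no part of the job. What is shaped like the cover but brown or turquoise is not meant. Leave any blue or red look-alike of the housing alone.

How it is judged:
On the way, in this order (a step that is already met when the one before it is completed fails the run):
1. the cover lies boss up, wholly on the mat, let go and at rest (horizontal distance between cover and mat below 0.03 m and z of cover in the frame of mat between 0.003 and 0.009 m and angle between cover's own z axis and vertical below 0.1 rad and contact force between cover and the fingers below 0.1 N and linear speed of cover below 0.02 m/s), for 0.2 s.
2. the bearing is pressed home, flush with the rim within 1.5 mm, while the cover is still off (value of joint bearing above 0.0075 m and horizontal distance between cover and mat below 0.05 m), for 0.2 s.
At the end, for the whole second after the job is handed in: The bearing is home (face within 1.5 mm of the rim); the cover is back on the housing, boss up and level, centred within 5 mm, its plate down on the rim within 1.7 mm, let go and at rest (value of joint bearing above 0.0075 m and horizontal distance between cover and rim below 0.005 m and z of cover in the frame of rim below -0.0103 m and angle between cover's own z axis and vertical below 0.05 rad and contact force between cover and the fingers below 0.1 N and linear speed of cover below 0.01 m/s); the robot touches nothing.
It fails at once if a bystander (socket, spool, screwdriver, spanner or bowl) is moved more than 30 mm (distance of any of socket_short, socket_tall, spool, screwdriver, wrench, bowl from where it was at the start of the episode above 0.03 m).
It also fails if it takes over 72 s, if anything falls off the work surface, if the arm or the gripper's body presses on something with over 40 N, if the wrist force passes 120 N, or if a joint passes its speed limit or range.

## Robot

A 6-joint arm with a two-finger parallel gripper is mounted at the origin on the work surface. World frame = base frame: x ahead of the robot, y to its left, z up, the work surface at z = 0. Lengths are in m, angles in rad, forces in N, time in s.
With the tool pointing down it reaches from about 0.375 to 0.9 m from the base axis. Payload 3.1 kg.
Tool frame: the origin (TCP) lies midway between the tips of the shut fingers; the grasp point (between the pads) lies 19 mm behind it; z points along the fingers, y is the line along which they close (so a half turn about z gives the same grasp; the last joint's range is limited). The gripper opens to 87 mm and grips with 3 to 60 N. Pads are 19 mm wide; open, the fingers measure 117 mm over their backs; the gripper's body (75 mm by 190 mm) begins 51 mm behind the grasp point.
Start: joints at [-1.357, 0.527, 1.433, -0, 1.181, -0.178], TCP at [0.239, -0.577, 0.186] pointing down, gripper open.
Joint ranges: [-3.08, 3.08], [-0.75, 2.2], [0.22, 2.44], [-1.43, 4.57], [0, 2.65], [-2.85, 2.85]. Speed limits (rad/s): [2.79, 2.79, 3.14, 3.14, 3.14, 3.14].

## Interface

Orientations are given as a unit quaternion [x, y, z, w].
In Python, from rig import robot gives the robot as it stands. The module is installed in compiled form; this text tells all that it offers.
- The arm moves only by the tool play_rows, never from a script. Its arguments are lists of equal length, an entry for each row: "gripper": the closure, from -1 (fully open) to 1 (shut); "delta_pos": the shift along the tool's x, y, z in cm, a list of three; "turn": the turn, a rotation vector about the tool's x, y, z in rad, a list of three. A call has 1 to 12 rows; each row is the pose to reach, as a shift and turn from the pose commanded when the call began, along the tool's axes at that moment; what a row does not reach only later rows make up. A row lasts 1/8 s, in which the tool goes at most 62.5 mm and 10.7 degrees, less where a joint would pass 70% of its speed; a pose out of reach is approached as far as the arm can. A call with a gripper value outside its range is refused whole. The fingers move at their own pace and stop on an object; "squeeze" is the grip in N (left out, the last holds). Time passes only in rows, so rows that repeat a pose let the fingers close. It gives the time, the measured TCP pose, the force, the opening and the grip force at its end, in the units of the state.
- robot.get_obs(): the state, without advancing time (a new reading comes with each control period).
- robot.camera(name): name is "scene" or "side" or "wrist"; returns a dict with "color" (420x560x3 uint8, red, green, blue), "vfov" (degrees; the focal length in pixels is half the picture's height over the tangent of half this angle, whatever the lens; pixels are square), "cx", "cy" (the principal point, pixels), "k1" (the pictures are not rectified: a ray, as slopes to the right and down, at radius r is drawn at 1 + k1 r^2 times it, then the intrinsics apply), "R" (3x3) and "t" (3): a world point X has camera coordinates R X + t. Camera axes: x right, y down, z forward; pixel columns grow to the right and rows downward; lengths in m; the calibration is good to about 2 mm. A picture is of the moment at which its call begins. There is no depth.
- robot.hand_in(): hands the job in; it is judged then, once.
The state is a dict: "time": time; "q": joint angles; "joint_velocities": joint speeds; "joint_torque": joint torques, N m; "position": TCP position; "tool_rot": TCP orientation; "ft_force": force on the tool from outside, world axes, zero at the start; "moment": the same for the moment, N m; "grip_width": finger opening in m; "grip_force": force on a finger pad.
Only numpy, scipy, OpenCV 4.12 (cv2) and the standard library are available. Lean on these libraries where they do the work, as an engineer would, in place of code of your own. Each camera call takes 0.05 s, during which the arm holds its last target. There are 200 camera calls.

## Working session

There is one attempt and no reset: what is moved stays moved. The work goes in short steps, Python scripts to look and compute and a tool call to move; the robot and the scene stay as the last step left them, time stands still between calls to the robot, and variables do not carry over. Pictures are saved under pics/ and viewed, at most 10 in all, crops included, and the job is handed in when it is done.

Besides the shell and the picture viewer there is one more tool, called after ">>>" as name(argument=value, ...), one argument or row to a line, values as JSON. play_rows: Moves the arm, as the interface text tells. Its arguments: {"type":"object","properties":{"gripper":{"type":"array","items":{"type":"number"}},"delta_pos":{"type":"array","items":{"type":"array","items":{"type":"number"}}},"turn":{"type":"array","items":{"type":"array","items":{"type":"number"}}},"squeeze":{"type":"number"}},"required":["gripper","delta_pos","turn"]}

```bash
mkdir -p pics; cat > h.py <<'E'
import numpy as np, cv2, pickle
from rig import robot
def snap(n,f):
    c=robot.camera(n); pickle.dump(c,open(f'pics/{f}.pkl','wb')); cv2.imwrite(f'pics/{f}.png',c['color'][:,:,::-1]); return c
def load(f): return pickle.load(open(f'pics/{f}.pkl','rb'))
def KD(c):
    f=210/np.tan(np.radians(c['vfov'])/2)
    return np.array([[f,0,c['cx']],[0,f,c['cy']],[0,0,1.]]),np.array([c['k1'],0,0,0.])
def ray(c,uv):
    K,D=KD(c); p=cv2.undistortPoints(np.array(uv,float).reshape(-1,1,2),K,D).reshape(-1,2)
    R=np.array(c['R']);t=np.array(c['t'])
    return -R.T@t,(np.c_[p,np.ones(len(p))]@R)
def onz(c,uv,z):
    o,d=ray(c,uv); return o+d*((z-o[2])/d[:,2])[:,None]
def proj(c,X):
    K,D=KD(c); return cv2.projectPoints(np.array(X,float).reshape(-1,1,3),cv2.Rodrigues(np.array(c['R']))[0],np.array(c['t'],float),K,D)[0].reshape(-1,2)
E
python3 - <<'E'
from h import *
for n in('scene','side','wrist'):
    c=snap(n,n+'0'); print(n,c['vfov'],c['k1'],(-np.array(c['R']).T@np.array(c['t'])).round(3))
a=cv2.imread('pics/scene0.png');b=cv2.imread('pics/side0.png')
o=robot.get_obs();print({k:np.round(v,4) for k,v in o.items()})
E
```

```text
scene 47.61274771694249 -0.09269359279221608 [ 1.542 -0.273  1.272]
side 46.4870013836088 -0.04987165268470016 [0.166 0.77  0.945]
wrist 59.22760640527751 -0.019813291253977513 [ 0.3   -0.553  0.384]
{'time': np.float64(0.15), 'q': array([-1.3565,  0.5282,  1.4336, -0.    ,  1.1814, -0.1785]), 'joint_velocities': array([ 0.0014, -0.0031, -0.003 , -0.0004, -0.0013, -0.001 ]), 'joint_torque': array([-1.00000e-04, -4.40429e+01, -1.76844e+01,  6.33000e-02,
        5.52000e-02, -1.00000e-04]), 'position': array([ 0.2391, -0.5768,  0.1852]), 'tool_rot': array([ 9.808e-01,  1.951e-01, -0.000e+00, -8.000e-04]), 'ft_force': array([ 0.4947, -0.1081,  0.6895]), 'moment': array([-0.0566,  0.0569, -0.0152]), 'grip_force': np.float64(0.0), 'grip_width': np.float64(0.0869)}
```

View pics/scene0.png

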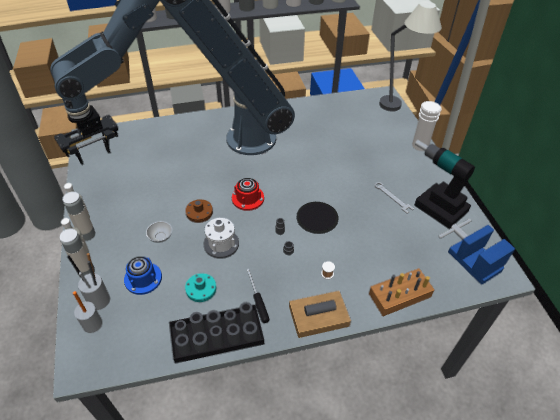

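View pics/side0.png

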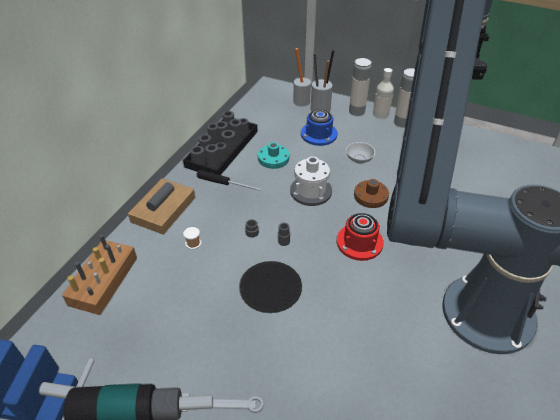

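The scene picture shows these candidates:
- **Cover:** the aluminium one on the grey housing at scene (221,237), side (312,180). It is meant because it is uncoloured and sits on the aluminium housing.
- **Cover look-alikes:** brown at scene (199,210) and turquoise at (201,287).
- **Housing look-alikes:** red at (248,193) and blue at (142,273).
- **Mat:** scene (318,217), side (271,286).

I'll confirm the cover in an enlarged crop.

```bash
python3 - <<'E'
from h import *
a=load('scene0')['color'];b=load('side0')['color']
A=cv2.resize(a[200:270,185:260,::-1],None,fx=5.2,fy=5.2,interpolation=cv2.INTER_CUBIC)
B=cv2.resize(b[145:215,275:350,::-1],None,fx=5.2,fy=5.2,interpolation=cv2.INTER_CUBIC)
cv2.imwrite('pics/crop0.png',np.hstack([A,B]))
for n,(u,v) in (('scene0',(318,217)),('side0',(271,286))):
    c=load(n); g=c['color'].max(2); m=(g<60).astype(np.uint8)
    k,l,s,ce=cv2.connectedComponentsWithStats(m); i=l[v,u]
    cn=cv2.findContours((l==i).astype(np.uint8),0,1)[0][0].reshape(-1,2)
    P=onz(c,cn,.006)[:,:2]; ctr,r=cv2.minEnclosingCircle(P.astype(np.float32)); print(n,g[v,u],s[i],ctr,r,P.mean(0))
E
```

```text
scene0 39 [ 297  202   41   31 1018] (0.48995834589004517, 0.1397283375263214) 0.07449553906917572 [0.49084543 0.14003849]
side0 44 [ 240  262   62   51 2459] (0.48260897397994995, 0.14339542388916016) 0.07468769699335098 [0.48173481 0.14458733]
```

View pics/crop0.png

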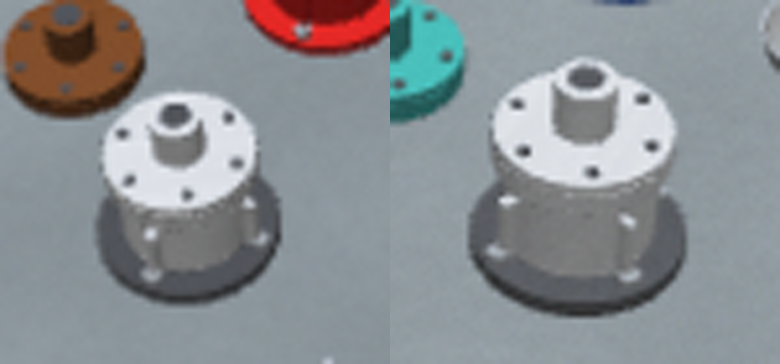

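The crop confirms the plain aluminium cover on the aluminium housing, standing clear of the brown and turquoise ones. The dark boss mark is at scene (218.7,221.7) and side (312.5,159.4).

```bash
python3 - <<'E'
from h import *
S=load('scene0');D=load('side0')
px={'s':[[218.7,221.7]],'d':[[312.5,159.4]]}
o1,d1=ray(S,px['s']);o2,d2=ray(D,px['d'])
A=np.c_[d1[0],-d2[0]];s=np.linalg.lstsq(A,o2-o1,rcond=None)[0];p,q=o1+s[0]*d1[0],o2+s[1]*d2[0]
print('boss',p,q)
for n,c,uv,seed in(('scene',S,px['s'],(218,232)),('side',D,px['d'],(312,172))):
    print(n,onz(c,uv,.1175))
    hsv=cv2.cvtColor(c['color'],cv2.COLOR_RGB2HSV)
    # bright plate disc
    m=((hsv[...,1]<40)&(hsv[...,2]>190)).astype(np.uint8); x,y=seed
    w=np.zeros_like(m); w[y-45:y+45,x-45:x+45]=m[y-45:y+45,x-45:x+45]
    k,l,st,ce=cv2.connectedComponentsWithStats(w); i=1+st[1:,4].argmax()
    h=cv2.convexHull(cv2.findContours((l==i).astype(np.uint8),0,1)[0][0]).reshape(-1,2)
    P=onz(c,h,.0855)[:,:2]; print('plate',st[i],cv2.minEnclosingCircle(P.astype(np.float32)),cv2.fitEllipse(P.astype(np.float32)))
E
```

```text
boss [ 0.52714229 -0.20958739  0.11402546] [ 0.52524609 -0.21159342  0.11557597]
scene [[ 0.53018621 -0.2097791   0.1175    ]]
plate [205 218  29  22 398] ((0.530342161655426, -0.21152831614017487), 0.04828113317489624) ((0.5303766131401062, -0.21175579726696014), (0.09518909454345703, 0.09549664705991745), 3.10793399810791)
side [[ 0.52441155 -0.20931745  0.1175    ]]
plate [295 156  35  25 465] ((0.5266211628913879, -0.21227113902568817), 0.05239279940724373) ((0.5253148078918457, -0.21059779822826385), (0.09318914264440536, 0.10286983102560043), 23.970243453979492)
```

>>> play_rows(
  gripper=[-1, -1, -1, -1, -1, -1, -1, -1, -1, -1, -1, -1],
  delta_pos=[
    [2, -1, -4],
    [6, -3.4, -5],
    [10, -5.7, -5],
    [15, -8.5, -5],
    [20, -11.3, -5],
    [25, -14, -5],
    [30, -16.8, -5],
    [35, -19.6, -5],
    [39, -21.8, -5],
    [40.7, -22.8, -5],
    [40.7, -22.8, -5],
    [40.7, -22.8, -5],
  ],
  turn=[
    [0, 0, 0],
    [0, 0, 0],
    [0, 0, 0],
    [0, 0, 0],
    [0, 0, 0],
    [0, 0, 0],
    [0, 0, 0],
    [0, 0, 0],
    [0, 0, 0],
    [0, 0, 0],
    [0, 0, 0],
    [0, 0, 0],
  ],
)

```text
time: 1.65
position: [0.5272, -0.2121, 0.2358]
tool_rot: [0.981, 0.195, -0.0, 0.0]
ft_force: [0.5, -0.5, 0.4]
grip_width: 0.0873
grip_force: 0.0
```

```bash
python3 - <<'E'
from h import *
c=snap('wrist','wrist1'); print(robot.get_obs()['position'],robot.get_obs()['q'],(-np.array(c['R']).T@np.array(c['t'])).round(3), proj(c,[[.528,-.211,.1175]]))
E
```

```text
[ 0.52713121 -0.21234393  0.23584176] [-5.79116262e-01  3.95857028e-01  1.51683960e+00 -7.12957207e-04
  1.22922327e+00  6.00961904e-01] [ 0.589 -0.188  0.434] [[273.12442366 191.07479053]]
```

View pics/wrist1.png

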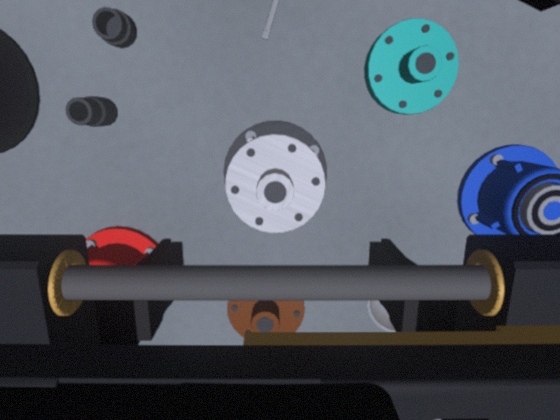

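The wrist view shows the boss top at about (275,191), against a predicted (273,191). Red, brown, turquoise and blue look-alikes are all clear of the grasp. I'll measure the boss more precisely.

```bash
python3 - <<'E'
from h import *
c=load('wrist1');g=cv2.cvtColor(c['color'],cv2.COLOR_RGB2GRAY)
# dark mark on boss top
m=(g<110).astype(np.uint8); w=np.zeros_like(m); w[178:206,260:290]=m[178:206,260:290]
k,l,s,ce=cv2.connectedComponentsWithStats(w);i=1+s[1:,4].argmax();print('mark',s[i],ce[i],onz(c,[ce[i]],.1175))
hs=cv2.cvtColor(c['color'],cv2.COLOR_RGB2HSV)
m=(g>165).astype(np.uint8); w=np.zeros_like(m); w[115:245,210:340]=m[115:245,210:340]
k,l,s,ce=cv2.connectedComponentsWithStats(w);i=1+s[1:,4].argmax()
h=cv2.convexHull(cv2.findContours((l==i).astype(np.uint8),0,1)[0][0]).reshape(-1,2)
P=onz(c,h,.0855)[:,:2].astype(np.float32);e=cv2.fitEllipse(P);print('plate',s[i],e)
o=robot.get_obs();p=o['position'];R=np.array([[.9239,.3827],[.3827,-.9239]])
for t in(onz(c,[ce[i]],.0855)[0],np.array(e[0])):print((t[:2]-p[:2])@R*100)
for n,(u,v),cc in(('red',(364,226),load('side0')),('tall',(284,242),load('side0')),('short',(252,234),load('side0'))):print(n,onz(cc,[[u,v]],.02 if n!='red' else .08))
E
```

```text
mark [265 182  21  20 338] [274.84319527 191.69526627] [[ 0.52806292 -0.21260075  0.1175    ]]
plate [ 226  135   99   98 6613] ((0.5281667113304138, -0.21242456138134003), (0.09477546066045761, 0.0961051806807518), 137.6571044921875)
[0.25650594 0.05641636]
[0.0925837  0.04707838]
red [[ 0.32799034 -0.06590513  0.08      ]]
tall [[0.50570801 0.01519214 0.02      ]]
short [[0.59193734 0.02484208 0.02      ]]
```

>>> play_rows(
  gripper=[-1, -1, -1, -1, -1, -1, 1, 1, 1, 1, 1, 1],
  delta_pos=[
    [0.1, 0, 4],
    [0.1, 0, 8],
    [0.1, 0, 12],
    [0.1, 0, 13.6],
    [0.1, 0, 14.3],
    [0.1, 0, 14.3],
    [0.1, 0, 14.3],
    [0.1, 0, 14.3],
    [0.1, 0, 14.3],
    [0.1, 0, 14.3],
    [0.1, 0, 14.3],
    [0.1, 0, 14.3],
  ],
  turn=[
    [0, 0, 0],
    [0, 0, 0],
    [0, 0, 0],
    [0, 0, 0],
    [0, 0, 0],
    [0, 0, 0],
    [0, 0, 0],
    [0, 0, 0],
    [0, 0, 0],
    [0, 0, 0],
    [0, 0, 0],
    [0, 0, 0],
  ],
  squeeze=30,
)

```text
time: 3.2
position: [0.5289, -0.2105, 0.0929]
tool_rot: [0.981, 0.195, -0.0, -0.0]
ft_force: [-0.1, -0.0, 0.3]
grip_width: 0.0353
grip_force: 0.0
```

>>> play_rows(
  gripper=[1, 1, 1, 1],
  delta_pos=[
    [0, 0, 0],
    [0, 0, 0],
    [0, 0, 0],
    [0, 0, 0],
  ],
  turn=[
    [0, 0, 0],
    [0, 0, 0],
    [0, 0, 0],
    [0, 0, 0],
  ],
)

```text
time: 3.7
position: [0.5289, -0.2106, 0.0929]
tool_rot: [0.981, 0.195, 0.0, -0.0]
ft_force: [-0.1, 0.4, 0.4]
grip_width: 0.0012
grip_force: 0.0
```

The fingers shut on nothing, so I need to look.

```bash
python3 - <<'E'
from h import *
c=snap('wrist','wrist2');s=snap('side','side2');e=snap('scene','scene2')
z=lambda c,u,v:cv2.resize(c['color'][v-40:v+40,u-50:u+50,::-1],(400,320),interpolation=cv2.INTER_CUBIC)
cv2.imwrite('pics/chk2.png',np.hstack([z(s,312,160),z(e,221,225)]))
o=robot.get_obs();print(o['position'],o['q'],o['grip_width']); print(proj(s,[o['position']]),proj(e,[o['position']]))
E
```

```text
[ 0.52890758 -0.21052707  0.09294507] [-5.75080017e-01  5.77497544e-01  1.65976583e+00  3.83936831e-05
  9.04359453e-01  6.02892190e-01] 0.0002470772836663592
[[310.73640197 165.76454489]] [[219.04286168 226.40269563]]
```

View pics/chk2.png

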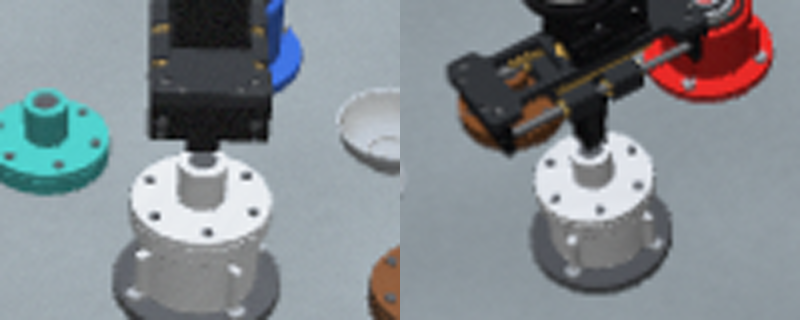

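The side and scene crops show the fingertips at about crop (203,150) and (590,148). They are right at the top edge of the boss, not around it, although the pose reads z=0.093. The wrist picture should settle whether they are above or behind it.

```bash
python3 - <<'E'
from h import *
for n in('scene','side'):
    a=load(n+'0')['color'].astype(int);b=load(n+'2')['color'].astype(int)
    u,v=(221,237) if n=='scene' else (312,178)
    d=np.abs(a-b).sum(2)[v-45:v+45,u-45:u+45]>90
    ys,xs=np.nonzero(d); print(n,'changed px rows',ys.min()+v-45,ys.max()+v-45)
    for y in range(v-28,v+4,2): r=np.nonzero(d[y-v+45])[0]; print(y,(r.min()+u-45,r.max()+u-45) if len(r) else None,end=' ')
    print()
c=load('wrist2'); o=robot.get_obs(); print(proj(c,[o['position'],[.528,-.2125,.1175]]))
E
```

```text
scene changed px rows 192 224
209 (np.int64(186), np.int64(226)) 211 (np.int64(188), np.int64(222)) 213 (np.int64(189), np.int64(222)) 215 (np.int64(191), np.int64(222)) 217 (np.int64(192), np.int64(222)) 219 (np.int64(195), np.int64(222)) 221 (np.int64(217), np.int64(219)) 223 (np.int64(197), np.int64(199)) 225 None 227 None 229 None 231 None 233 None 235 None 237 None 239 None 
side changed px rows 133 157
150 (np.int64(299), np.int64(329)) 152 (np.int64(299), np.int64(329)) 154 (np.int64(299), np.int64(328)) 156 (np.int64(308), np.int64(316)) 158 None 160 None 162 None 164 None 166 None 168 None 170 None 172 None 174 None 176 None 178 None 180 None 
[[273.21851233 235.13851171]
 [275.89836559 253.58742954]]
```

View pics/wrist2.png

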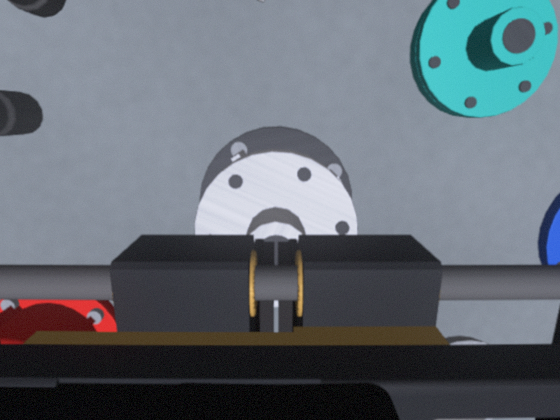

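In the wrist view the shut fingers end over the boss top, at about (275,237). The tip bottoms in the other two views, scene (218,221) and side (312,157), coincide with the boss-top mark. So the true tips are near z≈0.117, about 24 mm above the reported TCP. I'll open and descend in small steps, watching the force.

>>> play_rows(
  gripper=[-1, -1, -1, -1, -1, -1, -1, -1, -1, -1, -1, -1],
  delta_pos=[
    [0, 0, -0.5],
    [0, 0, -0.5],
    [0, 0, -0.5],
    [0, 0, -0.5],
    [0, 0, -0.5],
    [0, 0, -0.5],
    [0, 0, 0],
    [0, 0, 0.4],
    [0, 0, 0.8],
    [0, 0, 1.0],
    [0, 0, 1.0],
    [0, 0, 1.0],
  ],
  turn=[
    [0, 0, 0],
    [0, 0, 0],
    [0, 0, 0],
    [0, 0, 0],
    [0, 0, 0],
    [0, 0, 0],
    [0, 0, 0],
    [0, 0, 0],
    [0, 0, 0],
    [0, 0, 0],
    [0, 0, 0],
    [0, 0, 0],
  ],
)

```text
time: 5.35
position: [0.529, -0.2106, 0.083]
tool_rot: [0.981, 0.195, 0.0, 0.0]
ft_force: [-0.2, -0.7, 0.4]
grip_width: 0.0871
grip_force: 0.0
```

```bash
python3 - <<'E'
from h import *
s=snap('side','side3');e=snap('scene','scene3')
z=lambda c,u,v:cv2.resize(c['color'][v-40:v+40,u-50:u+50,::-1],(400,320),interpolation=cv2.INTER_CUBIC)
cv2.imwrite('pics/chk3.png',np.hstack([z(s,312,160),z(e,221,225)]))
p=robot.get_obs()['position'];y=np.array([.3827,-.9239,0])
X=[p,p+.05*y,p-.05*y]
print(p,((proj(s,X)-[262,120])*4).round(),((proj(e,X)-[171,185])*4+[400,0]).round())
E
```

```text
[ 0.52905797 -0.21063852  0.08313277] [[194. 194.]
 [194. 149.]
 [194. 242.]] [[593. 174.]
 [540. 201.]
 [645. 146.]]
```

View pics/chk3.png

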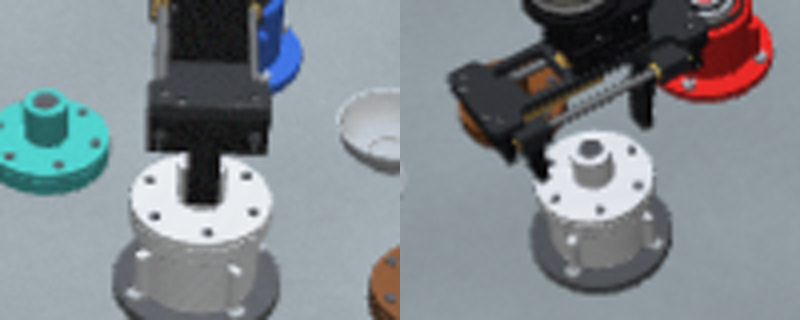

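```bash
python3 - <<'E'
from h import *
S=load('scene3');D=load('side3')
def tri(a,b):
    o1,d1=ray(S,[a]);o2,d2=ray(D,[b]);s=np.linalg.lstsq(np.c_[d1[0],-d2[0]],o2-o1,rcond=None)[0];return o1+s[0]*d1[0],o2+s[1]*d2[0]
print(tri((232.2,216.2),(313,170.7)))
p=robot.get_obs()['position'];print('expected',p-.05*np.array([.3827,-.9239,0]))
E
```

```text
(array([ 0.51134425, -0.16291973,  0.11119684]), array([ 0.50616968, -0.16840024,  0.11526749]))
expected [ 0.50992297 -0.16444352  0.08313277]
```

>>> play_rows(
  gripper=[-1, -1, -1, -1, -1, -1, -1],
  delta_pos=[
    [0, 0, 0.4],
    [0, 0, 0.8],
    [0, 0, 1.1],
    [0, 0, 1.3],
    [0, 0, 1.5],
    [0, 0, 1.5],
    [0, 0, 1.5],
  ],
  turn=[
    [0, 0, 0],
    [0, 0, 0],
    [0, 0, 0],
    [0, 0, 0],
    [0, 0, 0],
    [0, 0, 0],
    [0, 0, 0],
  ],
)

```text
time: 6.32
position: [0.529, -0.2106, 0.068]
tool_rot: [0.981, 0.195, 0.0, 0.0]
ft_force: [0.3, 1.2, -0.3]
grip_width: 0.0871
grip_force: 0.0
```

```bash
python3 - <<'E'
from h import *
s=snap('side','side4');e=snap('scene','scene4')
z=lambda c,u,v:cv2.resize(c['color'][v-40:v+40,u-50:u+50,::-1],(400,320),interpolation=cv2.INTER_CUBIC)
cv2.imwrite('pics/chk4.png',np.hstack([z(s,312,160),z(e,221,225)]))
E
```

```text
(no output)
```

View pics/chk4.png

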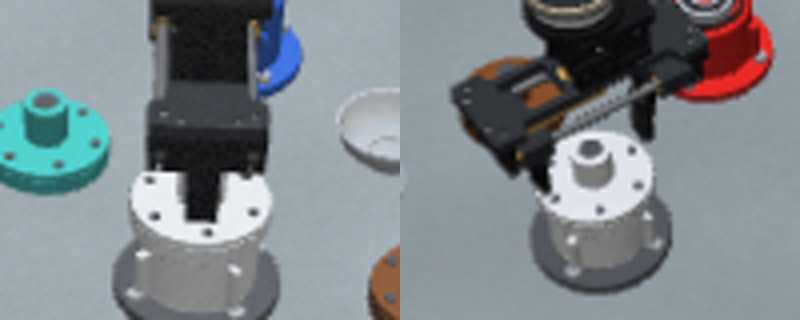

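The left fingertip at crop (542,195) is near plate level and clear of it, with no contact force. Closing now.

>>> play_rows(
  gripper=[1, 1, 1, 1, 1, 1, 1, 1, 1],
  delta_pos=[
    [0, 0, 0],
    [0, 0, 0],
    [0, 0, 0],
    [0, 0, 0],
    [0, 0, 0],
    [0, 0, 0],
    [0, 0, 0],
    [0, 0, 0],
    [0, 0, 0],
  ],
  turn=[
    [0, 0, 0],
    [0, 0, 0],
    [0, 0, 0],
    [0, 0, 0],
    [0, 0, 0],
    [0, 0, 0],
    [0, 0, 0],
    [0, 0, 0],
    [0, 0, 0],
  ],
  squeeze=30,
)

```text
time: 7.55
position: [0.5289, -0.2106, 0.068]
tool_rot: [0.981, 0.195, 0.0, 0.0]
ft_force: [0.5, 0.1, -0.0]
grip_width: 0.033
grip_force: 30.0
```

>>> play_rows(
  gripper=[1, 1, 1, 1, 1, 1],
  delta_pos=[
    [0, 0, -0.7],
    [0, 0, -2],
    [0, 0, -4],
    [0, 0, -6],
    [0, 0, -8],
    [0, 0, -8],
  ],
  turn=[
    [0, 0, 0],
    [0, 0, 0],
    [0, 0, 0],
    [0, 0, 0],
    [0, 0, 0],
    [0, 0, 0],
  ],
)

```text
time: 8.3
position: [0.5303, -0.2114, 0.1502]
tool_rot: [0.981, 0.195, 0.002, 0.002]
ft_force: [0.4, 0.0, -2.1]
grip_width: 0.0332
grip_force: 30.0
```

>>> play_rows(
  gripper=[1, 1, 1, 1, 1, 1, 1, 1, 1, 1, 1, 1],
  delta_pos=[
    [0.5, -1.7, 0],
    [1.5, -5, 0],
    [2.5, -9, 0],
    [3.7, -13, 0],
    [4.8, -17, 0],
    [5.9, -21, 0],
    [7, -25, 0],
    [8.2, -29, 0],
    [9.1, -32.3, 0],
    [9.5, -34, 0],
    [9.6, -34.3, 0],
    [9.6, -34.3, 0],
  ],
  turn=[
    [0, 0, 0],
    [0, 0, 0],
    [0, 0, 0],
    [0, 0, 0],
    [0, 0, 0],
    [0, 0, 0],
    [0, 0, 0],
    [0, 0, 0],
    [0, 0, 0],
    [0, 0, 0],
    [0, 0, 0],
    [0, 0, 0],
  ],
)

```text
time: 9.8
position: [0.4863, 0.1425, 0.1477]
tool_rot: [0.981, 0.195, -0.0, 0.0]
ft_force: [0.9, -0.1, -2.4]
grip_width: 0.033
grip_force: 30.0
```

```bash
python3 - <<'E'
from h import *
w=snap('wrist','wrist5');s=snap('side','side5');e=snap('scene','scene5')
cv2.imwrite('pics/chk5.png',np.hstack([cv2.resize(s['color'][140:340,190:390,::-1],(400,400)),cv2.resize(w['color'][:,:,::-1],(400,300))] if 0 else [cv2.resize(s['color'][140:340,190:390,::-1],(400,400)),cv2.resize(w['color'][:,70:490,::-1],(400,400))]))
o=robot.get_obs();print(o['position'],o['ft_force'],o['grip_width'],o['q'])
E
```

```text
[0.48664468 0.14201643 0.14791857] [-0.03246388 -0.30165638 -2.25117526] 0.03310317494425183 [ 6.33684263e-02  4.23826313e-01  1.76593861e+00 -3.08292841e-04
  9.51783644e-01  1.24317178e+00]
```

View pics/chk5.png

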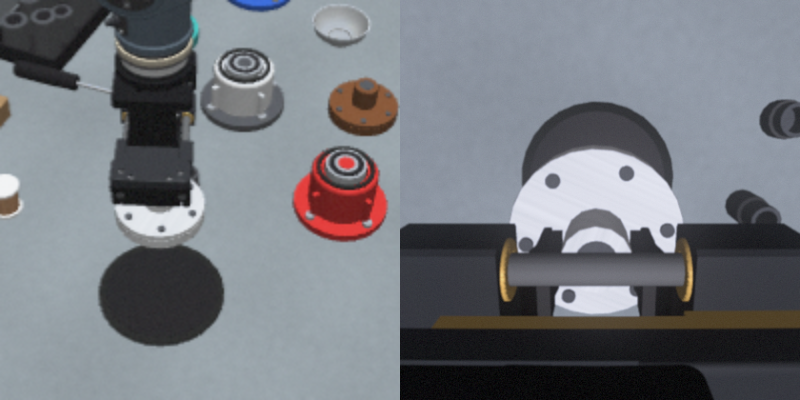

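The grip is good. In the wrist view the cover is held level above the mat, whose edge shows at wrist px (277,107), (201,157) and (356,157). I'll check the mat centre against it.

```bash
python3 - <<'E'
from h import *
from scipy.optimize import least_squares
c=load('wrist5');g=c['color'].max(2)
pts=[]
for u in range(205,352,5):
    col=g[60:200,u].astype(int); i=np.nonzero(col<85)[0]
    if len(i): pts.append((u,60+i[0]))
P=onz(c,pts,.006)[:,:2]
r=least_squares(lambda q:np.hypot(*(P-q).T)-.075,[.486,.141],loss='soft_l1',f_scale=.002);print(len(pts),r.x,np.abs(r.fun).max())
# plate hull of cover in wrist, at plate top z
p=robot.get_obs()['position']
m=(cv2.cvtColor(c['color'],cv2.COLOR_RGB2GRAY)>150).astype(np.uint8);m[:140]=0;m[235:]=0
q=[]
for v in range(170,232,4):
    x=np.nonzero(m[v,150:400])[0]
    if len(x): q+= [(150+x[0],v),(150+x[-1],v)]
for z in(.15,.16,.165,.17,.18):
    Q=onz(c,q,z)[:,:2]; f=least_squares(lambda w:np.hypot(*(Q-w[:2]).T)-w[2],[p[0],p[1],.0485],loss='soft_l1',f_scale=.002);print(z,f.x)
E
```

```text
30 [0.4846999  0.13917648] 0.0010163839058866808
0.15 [0.49958213 0.14686852 0.06791341]
0.16 [0.50199248 0.14787008 0.06445211]
0.165 [0.50319752 0.14837063 0.0627216 ]
0.17 [0.50440249 0.14887105 0.06099118]
0.18 [0.50681233 0.1498715  0.05753065]
```

>>> play_rows(
  gripper=[1, 1, 1, 1, 1, 1, 1],
  delta_pos=[
    [-0.3, 0.2, 2.5],
    [-0.3, 0.2, 5.5],
    [-0.3, 0.2, 8.5],
    [-0.3, 0.2, 11],
    [-0.3, 0.2, 12.7],
    [-0.3, 0.2, 13.3],
    [-0.3, 0.2, 13.3],
  ],
  turn=[
    [0, 0, 0],
    [0, 0, 0],
    [0, 0, 0],
    [0, 0, 0],
    [0, 0, 0],
    [0, 0, 0],
    [0, 0, 0],
  ],
)

```text
time: 10.82
position: [0.4846, 0.1396, 0.0149]
tool_rot: [0.981, 0.195, -0.0, 0.0]
ft_force: [-0.4, -0.1, -2.8]
grip_width: 0.0329
grip_force: 30.0
```

>>> play_rows(
  gripper=[1, 1, 1],
  delta_pos=[
    [0, 0, 0.2],
    [0, 0, 0.4],
    [0, 0, 0.4],
  ],
  turn=[
    [0, 0, 0],
    [0, 0, 0],
    [0, 0, 0],
  ],
)

```text
time: 11.2
position: [0.4844, 0.1401, 0.0112]
tool_rot: [0.981, 0.195, 0.0, 0.0]
ft_force: [0.2, -0.1, -2.9]
grip_width: 0.0331
grip_force: 30.0
```

>>> play_rows(
  gripper=[1, 1],
  delta_pos=[
    [0, 0, 0.15],
    [0, 0, 0.15],
  ],
  turn=[
    [0, 0, 0],
    [0, 0, 0],
  ],
)

```text
time: 11.45
position: [0.4846, 0.1402, 0.0098]
tool_rot: [0.981, 0.195, 0.0, 0.0]
ft_force: [-0.1, 0.4, 2.5]
grip_width: 0.0326
grip_force: 30.0
```

>>> play_rows(
  gripper=[1, 1],
  delta_pos=[
    [0, 0, 0.1],
    [0, 0, 0.1],
  ],
  turn=[
    [0, 0, 0],
    [0, 0, 0],
  ],
)

```text
time: 11.7
position: [0.4846, 0.1402, 0.0098]
tool_rot: [0.981, 0.195, 0.001, 0.0]
ft_force: [-1.8, -0.1, 10.2]
grip_width: 0.0329
grip_force: 30.0
```

The cover is seated: TCP z 0.0098 with the origin at 6 mm, which gives p≈6 mm at the start and fits the stated 6 to 9 mm. Relax, open, rise.

>>> play_rows(
  gripper=[1, -0.3, -0.3, -0.3, -0.3, -0.3, -0.3, -0.3],
  delta_pos=[
    [0, 0, -0.1],
    [0, 0, -0.1],
    [0, 0, -0.1],
    [0, 0, -0.1],
    [0, 0, -0.1],
    [0, 0, -0.1],
    [0, 0, -0.1],
    [0, 0, -0.1],
  ],
  turn=[
    [0, 0, 0],
    [0, 0, 0],
    [0, 0, 0],
    [0, 0, 0],
    [0, 0, 0],
    [0, 0, 0],
    [0, 0, 0],
    [0, 0, 0],
  ],
)

```text
time: 12.7
position: [0.4843, 0.14, 0.0095]
tool_rot: [0.981, 0.195, 0.0, 0.0]
ft_force: [0.6, -0.9, -0.1]
grip_width: 0.0564
grip_force: 0.0
```

>>> play_rows(
  gripper=[-0.3, -0.3, -0.3, 1, 1, 1, 1, 1, 1, 1, 1],
  delta_pos=[
    [0, 0, -2],
    [0, 0, -5],
    [0, 0, -9],
    [0, 0, -13],
    [0, 0, -14],
    [0, 0, -14],
    [0, 0, -14],
    [0, 0, -14],
    [0, 0, -14],
    [0, 0, -14],
    [0, 0, -14],
  ],
  turn=[
    [0, 0, 0],
    [0, 0, 0],
    [0, 0, 0],
    [0, 0, 0],
    [0, 0, 0],
    [0, 0, 0],
    [0, 0, 0],
    [0, 0, 0],
    [0, 0, 0],
    [0, 0, 0],
    [0, 0, 0],
  ],
)

```text
time: 14.08
position: [0.4843, 0.1401, 0.1493]
tool_rot: [0.981, 0.195, -0.0, -0.0]
ft_force: [-0.6, 0.2, -0.4]
grip_width: 0.0006
grip_force: 0.0
```

```bash
python3 - <<'E'
from h import *
s=snap('side','side6');e=snap('scene','scene6');w=snap('wrist','wrist6')
o=robot.get_obs();print(o['position'],o['ft_force'],o['grip_width'])
for n,c,seed in(('scene',e,(318,212)),('side',s,(271,278))):
    hsv=cv2.cvtColor(c['color'],cv2.COLOR_RGB2HSV); m=((hsv[...,1]<40)&(hsv[...,2]>190)).astype(np.uint8);x,y=seed
    q=np.zeros_like(m);q[y-45:y+45,x-45:x+45]=m[y-45:y+45,x-45:x+45]
    k,l,st,ce=cv2.connectedComponentsWithStats(q);i=1+st[1:,4].argmax()
    h=cv2.convexHull(cv2.findContours((l==i).astype(np.uint8),0,1)[0][0]).reshape(-1,2)
    P=onz(c,h,.026)[:,:2].astype(np.float32);print(n,st[i],cv2.fitEllipse(P),cv2.minEnclosingCircle(P))
E
```

```text
[0.48433041 0.14005501 0.14945797] [0.52540721 0.33207527 0.21354734] 0.00033500909897249306
scene [304 203  26  20 311] ((0.48595643043518066, 0.13840511441230774), (0.09158674627542496, 0.09502175450325012), 70.34796905517578) ((0.48532089591026306, 0.13832980394363403), 0.047907039523124695)
side [252 264  40  33 821] ((0.4807938039302826, 0.14056585729122162), (0.09414242208003998, 0.09524181485176086), 34.14548873901367) ((0.48067113757133484, 0.14031819999217987), 0.04782140627503395)
```

The cover lies at about (0.4845, 0.1395), centred on the mat. Moving over the bearing next.

>>> play_rows(
  gripper=[1, 1, 1, 1, 1, 1, 1, 1, 1, 1, 1, 1],
  delta_pos=[
    [-0.5, 1.7, 0],
    [-1.5, 5, 0],
    [-2.5, 9, 0],
    [-3.6, 13, 0],
    [-4.7, 17, 0],
    [-5.8, 21, 0],
    [-6.9, 25, 0],
    [-8, 29, 0],
    [-8.9, 32.3, 0],
    [-9.2, 33.8, 0],
    [-9.3, 34.1, 0],
    [-9.3, 34.1, 0],
  ],
  turn=[
    [0, 0, 0],
    [0, 0, 0],
    [0, 0, 0],
    [0, 0, 0],
    [0, 0, 0],
    [0, 0, 0],
    [0, 0, 0],
    [0, 0, 0],
    [0, 0, 0],
    [0, 0, 0],
    [0, 0, 0],
    [0, 0, 0],
  ],
)

```text
time: 15.72
position: [0.5283, -0.2096, 0.1493]
tool_rot: [0.981, 0.195, -0.0, -0.001]
ft_force: [-0.1, 0.6, 0.1]
grip_width: 0.0005
grip_force: 0.0
```

>>> play_rows(
  gripper=[1, 1, 1, 1, 1],
  delta_pos=[
    [0, 0, 3],
    [0, 0, 6],
    [0, 0, 8.2],
    [0, 0, 9],
    [0, 0, 9],
  ],
  turn=[
    [0, 0, 0],
    [0, 0, 0],
    [0, 0, 0],
    [0, 0, 0],
    [0, 0, 0],
  ],
)

```text
time: 16.35
position: [0.5288, -0.2096, 0.0594]
tool_rot: [0.981, 0.196, -0.0, -0.0]
ft_force: [-0.4, 0.2, -0.2]
grip_width: 0.0002
grip_force: 0.0
```

>>> play_rows(
  gripper=[1, 1, 1, 1],
  delta_pos=[
    [0, 0, 0.2],
    [0, 0, 0.4],
    [0, 0, 0.5],
    [0, 0, 0.5],
  ],
  turn=[
    [0, 0, 0],
    [0, 0, 0],
    [0, 0, 0],
    [0, 0, 0],
  ],
)

```text
time: 16.85
position: [0.5289, -0.2107, 0.0546]
tool_rot: [0.981, 0.195, 0.0, 0.0]
ft_force: [0.6, 0.9, 0.9]
grip_width: 0.0006
grip_force: 0.0
```

>>> play_rows(
  gripper=[1, 1, 1],
  delta_pos=[
    [0, 0, 0.15],
    [0, 0, 0.3],
    [0, 0, 0.3],
  ],
  turn=[
    [0, 0, 0],
    [0, 0, 0],
    [0, 0, 0],
  ],
)

```text
time: 17.23
position: [0.5288, -0.2105, 0.0512]
tool_rot: [0.981, 0.195, -0.0, -0.0]
ft_force: [0.7, 0.3, 0.1]
grip_width: 0.0005
grip_force: 0.0
```

>>> play_rows(
  gripper=[1, 1, 1],
  delta_pos=[
    [0, 0, 0.1],
    [0, 0, 0.2],
    [0, 0, 0.2],
  ],
  turn=[
    [0, 0, 0],
    [0, 0, 0],
    [0, 0, 0],
  ],
)

```text
time: 17.6
position: [0.5288, -0.2105, 0.0493]
tool_rot: [0.981, 0.195, -0.0, -0.0]
ft_force: [-0.4, -0.3, 0.2]
grip_width: 0.0006
grip_force: 0.0
```

>>> play_rows(
  gripper=[1, 1, 1],
  delta_pos=[
    [0, 0, 0.1],
    [0, 0, 0.2],
    [0, 0, 0.2],
  ],
  turn=[
    [0, 0, 0],
    [0, 0, 0],
    [0, 0, 0],
  ],
)

```text
time: 17.98
position: [0.5288, -0.2105, 0.0474]
tool_rot: [0.981, 0.195, -0.0, -0.0]
ft_force: [0.6, -0.3, -0.1]
grip_width: 0.0002
grip_force: 0.0
```

>>> play_rows(
  gripper=[1, 1, 1],
  delta_pos=[
    [0, 0, 0.1],
    [0, 0, 0.2],
    [0, 0, 0.2],
  ],
  turn=[
    [0, 0, 0],
    [0, 0, 0],
    [0, 0, 0],
  ],
)

```text
time: 18.35
position: [0.5288, -0.2105, 0.0454]
tool_rot: [0.981, 0.195, -0.0, -0.0]
ft_force: [0.7, -0.6, -0.9]
grip_width: 0.0006
grip_force: 0.0
```

>>> play_rows(
  gripper=[1, 1, 1],
  delta_pos=[
    [0, 0, 0.1],
    [0, 0, 0.2],
    [0, 0, 0.2],
  ],
  turn=[
    [0, 0, 0],
    [0, 0, 0],
    [0, 0, 0],
  ],
)

```text
time: 18.73
position: [0.5288, -0.2105, 0.0433]
tool_rot: [0.981, 0.195, -0.0, -0.0]
ft_force: [-0.2, -0.5, 0.6]
grip_width: 0.0008
grip_force: 0.0
```

>>> play_rows(
  gripper=[1, 1, 1],
  delta_pos=[
    [0, 0, 0.1],
    [0, 0, 0.2],
    [0, 0, 0.2],
  ],
  turn=[
    [0, 0, 0],
    [0, 0, 0],
    [0, 0, 0],
  ],
)

```text
time: 19.1
position: [0.5288, -0.2105, 0.0414]
tool_rot: [0.981, 0.195, -0.0, -0.0]
ft_force: [-0.7, 0.8, 0.3]
grip_width: 0.0007
grip_force: 0.0
```

>>> play_rows(
  gripper=[1, 1, 1],
  delta_pos=[
    [0, 0, 0.1],
    [0, 0, 0.2],
    [0, 0, 0.2],
  ],
  turn=[
    [0, 0, 0],
    [0, 0, 0],
    [0, 0, 0],
  ],
)

```text
time: 19.48
position: [0.529, -0.2106, 0.0399]
tool_rot: [0.981, 0.195, 0.0, 0.0]
ft_force: [-1.0, -0.6, 3.7]
grip_width: 0.0005
grip_force: 1.9
```

>>> play_rows(
  gripper=[1, 1, 1],
  delta_pos=[
    [0, 0, 0.1],
    [0, 0, 0.2],
    [0, 0, 0.2],
  ],
  turn=[
    [0, 0, 0],
    [0, 0, 0],
    [0, 0, 0],
  ],
)

```text
time: 19.85
position: [0.529, -0.2106, 0.0383]
tool_rot: [0.981, 0.195, 0.0, 0.0]
ft_force: [-1.5, 1.4, 7.3]
grip_width: 0.0003
grip_force: 3.5
```

```bash
python3 - <<'E'
from h import *
s=snap('side','side7');e=snap('scene','scene7')
z=lambda c,u,v:cv2.resize(c['color'][v-40:v+40,u-50:u+50,::-1],(400,320),interpolation=cv2.INTER_CUBIC)
cv2.imwrite('pics/chk7.png',np.hstack([z(s,312,165),z(e,221,230)]))
E
```

```text
(no output)
```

View pics/chk7.png

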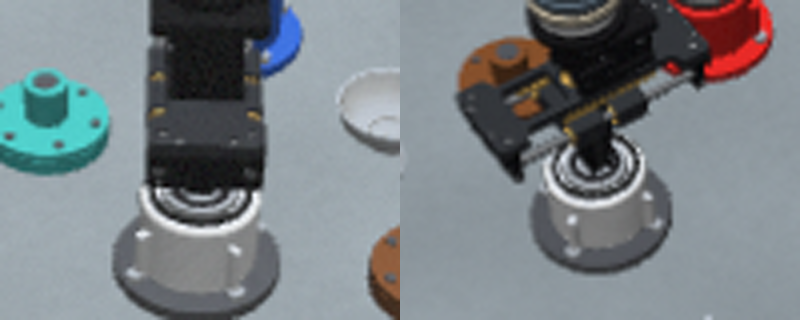

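Contact came at reported z≈0.040, with the shut tips on the bearing centre at scene crop (595,165). Pressing on slowly until the hard stop, expected near reported 0.034.

>>> play_rows(
  gripper=[1, 1, 1, 1],
  delta_pos=[
    [0, 0, 0.1],
    [0, 0, 0.2],
    [0, 0, 0.3],
    [0, 0, 0.3],
  ],
  turn=[
    [0, 0, 0],
    [0, 0, 0],
    [0, 0, 0],
    [0, 0, 0],
  ],
)

```text
time: 20.45
position: [0.529, -0.2106, 0.0353]
tool_rot: [0.981, 0.195, 0.0, 0.0]
ft_force: [-0.9, 0.9, 6.8]
grip_width: 0.0002
grip_force: 3.6
```

>>> play_rows(
  gripper=[1, 1, 1, 1],
  delta_pos=[
    [0, 0, 0.1],
    [0, 0, 0.2],
    [0, 0, 0.2],
    [0, 0, 0.2],
  ],
  turn=[
    [0, 0, 0],
    [0, 0, 0],
    [0, 0, 0],
    [0, 0, 0],
  ],
)

```text
time: 20.95
position: [0.529, -0.2106, 0.0338]
tool_rot: [0.981, 0.195, 0.0, 0.0]
ft_force: [-2.6, 1.4, 10.8]
grip_width: 0.0005
grip_force: 5.1
```

>>> play_rows(
  gripper=[1, 1, 1, 1],
  delta_pos=[
    [0, 0, 0.1],
    [0, 0, 0.15],
    [0, 0, 0.15],
    [0, 0, 0.15],
  ],
  turn=[
    [0, 0, 0],
    [0, 0, 0],
    [0, 0, 0],
    [0, 0, 0],
  ],
)

```text
time: 21.45
position: [0.529, -0.2107, 0.0337]
tool_rot: [0.981, 0.195, 0.0, 0.0]
ft_force: [-4.7, 2.4, 19.2]
grip_width: 0.0003
grip_force: 9.7
```

>>> play_rows(
  gripper=[1, 1, 1, 1],
  delta_pos=[
    [0, 0, 0.1],
    [0, 0, 0.15],
    [0, 0, 0.15],
    [0, 0, 0.15],
  ],
  turn=[
    [0, 0, 0],
    [0, 0, 0],
    [0, 0, 0],
    [0, 0, 0],
  ],
)

```text
time: 21.95
position: [0.5291, -0.2106, 0.0337]
tool_rot: [0.981, 0.195, 0.0, 0.001]
ft_force: [-6.0, 3.5, 28.9]
grip_width: 0.0006
grip_force: 14.3
```

The hard stop is confirmed: 29 N with no motion. Back to the cover.

>>> play_rows(
  gripper=[1, 1, 1, 1, 1, 1, 1],
  delta_pos=[
    [0, 0, -0.5],
    [0, 0, -2],
    [0, 0, -5],
    [0, 0, -8],
    [0, 0, -11],
    [0, 0, -12],
    [0, 0, -12],
  ],
  turn=[
    [0, 0, 0],
    [0, 0, 0],
    [0, 0, 0],
    [0, 0, 0],
    [0, 0, 0],
    [0, 0, 0],
    [0, 0, 0],
  ],
)

```text
time: 22.82
position: [0.5291, -0.2107, 0.1497]
tool_rot: [0.981, 0.195, 0.0, 0.0]
ft_force: [-0.8, -0.5, -0.0]
grip_width: 0.0004
grip_force: 0.0
```

>>> play_rows(
  gripper=[-0.3, -0.3, -0.3, -0.3, -0.3, -0.3, -0.3, -0.3, -0.3, -0.3, -0.3, -0.3],
  delta_pos=[
    [0.5, -1.7, 0],
    [1.5, -5, 0],
    [2.5, -9, 0],
    [3.6, -13, 0],
    [4.7, -17, 0],
    [5.8, -21, 0],
    [6.9, -25, 0],
    [8, -29, 0],
    [8.9, -32.3, 0],
    [9.2, -33.8, 0],
    [9.3, -34.1, 0],
    [9.3, -34.1, 0],
  ],
  turn=[
    [0, 0, 0],
    [0, 0, 0],
    [0, 0, 0],
    [0, 0, 0],
    [0, 0, 0],
    [0, 0, 0],
    [0, 0, 0],
    [0, 0, 0],
    [0, 0, 0],
    [0, 0, 0],
    [0, 0, 0],
    [0, 0, 0],
  ],
)

```text
time: 24.32
position: [0.4843, 0.1395, 0.1492]
tool_rot: [0.981, 0.195, -0.0, 0.0]
ft_force: [-0.0, -0.5, -0.3]
grip_width: 0.0567
grip_force: 0.0
```

```bash
python3 -c "
from h import *
o=robot.get_obs();print(o['position'],o['ft_force'],o['grip_width'],o['tool_rot'])"
```

```text
[0.48425362 0.1395273  0.14916595] [-0.0071466  -0.45120621 -0.29656375] 0.056745896018464706 [ 9.80803252e-01  1.94999675e-01 -2.91725248e-04  1.46637016e-04]
```

>>> play_rows(
  gripper=[-0.3, -0.3, -0.3, -0.3, -0.3, -0.3, 1, 1, 1, 1, 1, 1],
  delta_pos=[
    [0, 0, 3],
    [0, 0, 7],
    [0, 0, 11],
    [0, 0, 13.5],
    [0, 0, 14.9],
    [0, 0, 14.9],
    [0, 0, 14.9],
    [0, 0, 14.9],
    [0, 0, 14.9],
    [0, 0, 14.9],
    [0, 0, 14.9],
    [0, 0, 14.9],
  ],
  turn=[
    [0, 0, 0],
    [0, 0, 0],
    [0, 0, 0],
    [0, 0, 0],
    [0, 0, 0],
    [0, 0, 0],
    [0, 0, 0],
    [0, 0, 0],
    [0, 0, 0],
    [0, 0, 0],
    [0, 0, 0],
    [0, 0, 0],
  ],
  squeeze=40,
)

```text
time: 25.82
position: [0.4848, 0.1402, 0.0012]
tool_rot: [0.981, 0.195, 0.001, 0.0]
ft_force: [-1.2, 1.0, 6.3]
grip_width: 0.0334
grip_force: 40.0
```

>>> play_rows(
  gripper=[1, 1, 1, 1, 1, 1, 1],
  delta_pos=[
    [0, 0, -0.7],
    [0, 0, -3],
    [0, 0, -7],
    [0, 0, -11],
    [0, 0, -14],
    [0, 0, -15],
    [0, 0, -15],
  ],
  turn=[
    [0, 0, 0],
    [0, 0, 0],
    [0, 0, 0],
    [0, 0, 0],
    [0, 0, 0],
    [0, 0, 0],
    [0, 0, 0],
  ],
)

```text
time: 26.7
position: [0.484, 0.1401, 0.1503]
tool_rot: [0.981, 0.195, -0.0, -0.0]
ft_force: [0.1, 0.3, -2.8]
grip_width: 0.0332
grip_force: 40.0
```

>>> play_rows(
  gripper=[1, 1, 1, 1, 1, 1, 1, 1, 1, 1, 1, 1],
  delta_pos=[
    [-0.5, 1.7, 0],
    [-1.5, 5, 0],
    [-2.5, 9, 0],
    [-3.6, 13, 0],
    [-4.7, 17, 0],
    [-5.8, 21, 0],
    [-6.9, 25, 0],
    [-8, 29, 0],
    [-8.9, 32.3, 0],
    [-9.2, 33.8, 0],
    [-9.3, 34.1, 0],
    [-9.3, 34.1, 0],
  ],
  turn=[
    [0, 0, 0],
    [0, 0, 0],
    [0, 0, 0],
    [0, 0, 0],
    [0, 0, 0],
    [0, 0, 0],
    [0, 0, 0],
    [0, 0, 0],
    [0, 0, 0],
    [0, 0, 0],
    [0, 0, 0],
    [0, 0, 0],
  ],
)

```text
time: 28.2
position: [0.5281, -0.2094, 0.1498]
tool_rot: [0.981, 0.195, -0.001, -0.001]
ft_force: [0.8, 0.5, -2.4]
grip_width: 0.0332
grip_force: 40.0
```

>>> play_rows(
  gripper=[1, 1, 1, 1, 1],
  delta_pos=[
    [0, 0, 2.5],
    [0, 0, 5],
    [0, 0, 6.6],
    [0, 0, 7],
    [0, 0, 7],
  ],
  turn=[
    [0, 0, 0],
    [0, 0, 0],
    [0, 0, 0],
    [0, 0, 0],
    [0, 0, 0],
  ],
)

```text
time: 28.82
position: [0.5292, -0.2104, 0.0807]
tool_rot: [0.981, 0.195, 0.0, 0.0]
ft_force: [-0.5, 0.3, -2.5]
grip_width: 0.033
grip_force: 40.0
```

>>> play_rows(
  gripper=[1, 1, 1, 1, 1],
  delta_pos=[
    [0, 0, 0.5],
    [0, 0, 1.0],
    [0, 0, 1.4],
    [0, 0, 1.7],
    [0, 0, 1.7],
  ],
  turn=[
    [0, 0, 0],
    [0, 0, 0],
    [0, 0, 0],
    [0, 0, 0],
    [0, 0, 0],
  ],
)

```text
time: 29.45
position: [0.5287, -0.2105, 0.0631]
tool_rot: [0.981, 0.195, -0.0, -0.0]
ft_force: [0.5, -0.2, -3.1]
grip_width: 0.0335
grip_force: 40.0
```

>>> play_rows(
  gripper=[1, 1, 1],
  delta_pos=[
    [0, 0, 0.15],
    [0, 0, 0.3],
    [0, 0, 0.3],
  ],
  turn=[
    [0, 0, 0],
    [0, 0, 0],
    [0, 0, 0],
  ],
)

```text
time: 29.82
position: [0.5288, -0.2105, 0.0603]
tool_rot: [0.981, 0.195, -0.0, -0.0]
ft_force: [-0.2, -0.1, -2.2]
grip_width: 0.0334
grip_force: 40.0
```

>>> play_rows(
  gripper=[1, 1, 1],
  delta_pos=[
    [0, 0, 0.1],
    [0, 0, 0.2],
    [0, 0, 0.2],
  ],
  turn=[
    [0, 0, 0],
    [0, 0, 0],
    [0, 0, 0],
  ],
)

```text
time: 30.2
position: [0.5288, -0.2105, 0.0584]
tool_rot: [0.981, 0.195, -0.0, -0.0]
ft_force: [-0.5, 0.4, -2.2]
grip_width: 0.033
grip_force: 40.0
```

The skirt has entered over the rim with no contact. Continuing down onto the seal.

>>> play_rows(
  gripper=[1, 1, 1],
  delta_pos=[
    [0, 0, 0.1],
    [0, 0, 0.2],
    [0, 0, 0.2],
  ],
  turn=[
    [0, 0, 0],
    [0, 0, 0],
    [0, 0, 0],
  ],
)

```text
time: 30.58
position: [0.529, -0.2106, 0.0572]
tool_rot: [0.981, 0.195, 0.0, 0.0]
ft_force: [-2.0, 0.8, 4.4]
grip_width: 0.0331
grip_force: 40.0
```

>>> play_rows(
  gripper=[1, 1, 1, 1],
  delta_pos=[
    [0, 0, 0.1],
    [0, 0, 0.2],
    [0, 0, 0.3],
    [0, 0, 0.3],
  ],
  turn=[
    [0, 0, 0],
    [0, 0, 0],
    [0, 0, 0],
    [0, 0, 0],
  ],
)

```text
time: 31.08
position: [0.529, -0.2107, 0.0549]
tool_rot: [0.981, 0.195, 0.0, 0.0]
ft_force: [-2.4, 0.7, 8.8]
grip_width: 0.033
grip_force: 40.0
```

>>> play_rows(
  gripper=[1, 1, 1],
  delta_pos=[
    [0, 0, 0.1],
    [0, 0, 0.2],
    [0, 0, 0.2],
  ],
  turn=[
    [0, 0, 0],
    [0, 0, 0],
    [0, 0, 0],
  ],
)

```text
time: 31.45
position: [0.529, -0.2107, 0.0532]
tool_rot: [0.981, 0.195, 0.0, 0.0]
ft_force: [-3.1, 0.4, 10.5]
grip_width: 0.0331
grip_force: 40.0
```

>>> play_rows(
  gripper=[1, 1, 1],
  delta_pos=[
    [0, 0, 0.1],
    [0, 0, 0.2],
    [0, 0, 0.2],
  ],
  turn=[
    [0, 0, 0],
    [0, 0, 0],
    [0, 0, 0],
  ],
)

```text
time: 31.82
position: [0.529, -0.2107, 0.0531]
tool_rot: [0.981, 0.195, 0.0, 0.001]
ft_force: [-5.6, 2.7, 22.3]
grip_width: 0.0332
grip_force: 40.0
```

>>> play_rows(
  gripper=[1, 1, 1],
  delta_pos=[
    [0, 0, 0.1],
    [0, 0, 0.15],
    [0, 0, 0.15],
  ],
  turn=[
    [0, 0, 0],
    [0, 0, 0],
    [0, 0, 0],
  ],
)

```text
time: 32.2
position: [0.5291, -0.2107, 0.053]
tool_rot: [0.981, 0.195, 0.001, 0.001]
ft_force: [-8.0, 4.5, 32.0]
grip_width: 0.0329
grip_force: 40.0
```

Hard stop at 32 N, with TCP z 0.053, exactly the predicted home height. Relax, open, retreat.

>>> play_rows(
  gripper=[1, 1, -0.3, -0.3, -0.3, -0.3, -0.3, -0.3, -0.3],
  delta_pos=[
    [0, 0, -0.3],
    [0, 0, -0.45],
    [0, 0, -0.45],
    [0, 0, -0.45],
    [0, 0, -0.45],
    [0, 0, -0.45],
    [0, 0, -0.45],
    [0, 0, -0.45],
    [0, 0, -0.45],
  ],
  turn=[
    [0, 0, 0],
    [0, 0, 0],
    [0, 0, 0],
    [0, 0, 0],
    [0, 0, 0],
    [0, 0, 0],
    [0, 0, 0],
    [0, 0, 0],
    [0, 0, 0],
  ],
)

```text
time: 33.33
position: [0.5289, -0.2106, 0.0525]
tool_rot: [0.981, 0.195, 0.0, 0.0]
ft_force: [-0.2, -0.4, 1.3]
grip_width: 0.0566
grip_force: 0.0
```

>>> play_rows(
  gripper=[-0.3, -0.3, -0.3, -0.3, -0.3, -0.3, -0.3, -0.3],
  delta_pos=[
    [0, 0, -1],
    [0, 0, -3],
    [0, 0, -6],
    [0, 0, -10],
    [0, 0, -14],
    [0, 0, -16],
    [0, 0, -16],
    [0, 0, -16],
  ],
  turn=[
    [0, 0, 0],
    [0, 0, 0],
    [0, 0, 0],
    [0, 0, 0],
    [0, 0, 0],
    [0, 0, 0],
    [0, 0, 0],
    [0, 0, 0],
  ],
)

```text
time: 34.33
position: [0.5282, -0.2101, 0.2118]
tool_rot: [0.981, 0.195, -0.001, -0.001]
ft_force: [-0.5, -0.6, 0.2]
grip_width: 0.0564
grip_force: 0.0
```

```bash
python3 - <<'E'
from h import *
o=robot.get_obs();print(o['position'],o['ft_force'],o['grip_width'])
c=snap('wrist','wrist9');g=cv2.cvtColor(c['color'],cv2.COLOR_RGB2GRAY)
u,v=proj(c,[[.528,-.2125,.11]])[0].astype(int);print(u,v)
m=(g<110).astype(np.uint8);w=np.zeros_like(m);w[v-13:v+13,u-14:u+14]=m[v-13:v+13,u-14:u+14]
k,l,s,ce=cv2.connectedComponentsWithStats(w);i=1+s[1:,4].argmax();print('mark',s[i],onz(c,[ce[i]],.110))
m=(g>165).astype(np.uint8);w=np.zeros_like(m);w[v-70:v+55,u-65:u+65]=m[v-70:v+55,u-65:u+65]
k,l,s,ce=cv2.connectedComponentsWithStats(w);i=1+s[1:,4].argmax()
h=cv2.convexHull(cv2.findContours((l==i).astype(np.uint8),0,1)[0][0]).reshape(-1,2)
print('plate',s[i],cv2.fitEllipse(onz(c,h,.078)[:,:2].astype(np.float32)))
for n,sd in(('scene',(218.7,221.7)),('side',(312.5,159.4))):
    c=snap(n,n+'9');g=cv2.cvtColor(c['color'],cv2.COLOR_RGB2GRAY);g0=cv2.cvtColor(load(n+'0')['color'],cv2.COLOR_RGB2GRAY)
    q=[]
    for G in(g0,g):
        x,y=map(int,sd);b=np.zeros_like(G);b[y-6:y+9,x-6:x+7]=(G[y-6:y+9,x-6:x+7]<125);k,l,s,ce=cv2.connectedComponentsWithStats(b);j=[(np.hypot(*(ce[t]-sd)),t) for t in range(1,k) if s[t,4]>6];q.append(ce[min(j)[1]] if j else None)
    print(n,q,proj(c,[[.528,-.2115,.1162],[.528,-.2115,.110]]).round(1).tolist())
E
```

```text
[ 0.52820117 -0.21010681  0.2118114 ] [-0.49120734 -0.5670817   0.15137645] 0.056364684119768235
276 197
mark [266 188  22  22 372] [[ 0.52758313 -0.21274859  0.11      ]]
plate [ 225  138  105  103 7417] ((0.5279051065444946, -0.21254552900791168), (0.09597079455852509, 0.09714117646217346), 148.89085388183594)
scene [array([218.10526316, 221.57894737]), array([218.23529412, 222.88235294])] [[218.1, 221.6], [218.3, 222.8]]
side [array([312.5, 159.5]), array([312.57894737, 161.42105263])] [[311.6, 159.0], [311.5, 160.8]]
```

The boss mark has dropped about 6 mm in both views (+1.3 px scene, +1.9 px side), matching the home height. The cover is centred at (0.528, -0.2125) and the gripper is clear. Handing in.

```bash
python3 -c "
from rig import robot
print(robot.hand_in())"
```

```text
the job is handed in; nothing more can be done
None
```

I handed the job in at about 34 s of robot time: the cover went onto the mat and was let go, the bearing was pressed to its hard stop, and the cover went back on past the sealing ring to its hard stop at the expected home height and was let go (`hand_in` returned no verdict, and I didn't re-measure the bystanders).

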